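Turn the drying doll to the blower

ROBOT

A 6-joint arm with a two-finger parallel gripper is mounted at the origin on the work surface. World frame = base frame: x ahead of the robot, y to its left, z up, the work surface at z = 0. Lengths are in m, angles in degrees, forces in N, time in s.
With the tool pointing down it reaches from about 0.225 to 0.875 m from the base axis. Payload 3.4 kg.
Tool frame: the origin (TCP) lies at the very end of the fingers, on their centre line; the grasp point (between the pads) lies ctrl.grasp_offset behind it (ctrl.grasp_offset is the distance from the TCP to the grasp point, in m); z points along the fingers, y is the line along which they close (so a half turn about z gives the same grasp; the last joint's range is limited). The gripper opens to 85 mm and grips with 20 to 120 N. Pads are 22 mm wide; open, the fingers measure 114 mm over their backs; the gripper's body (76 mm by 85 mm) begins 54 mm behind the grasp point. The pads swing forward as they close: fully open they stand 13 mm farther back than shut.
Start: joints at [-74.313, 15.808, 86.224, -0, 77.962, -6.933], TCP at [0.221, -0.531, 0.206] pointing down, gripper open.
Joint ranges: [-165.64, 165.64], [-43.16, 119.46], [12.63, 154.43], [-67.54, 247.53], [6.08, 155.33], [-154.97, 154.97]. Speed limits (degrees/s): [147.25, 147.25, 180, 180, 180, 180].

INTERFACE

Orientations are given as a 3x3 rotation matrix whose columns are the frame's x, y, z axes.
In Python, from rig import sensors, vision, ticket, spotter, ctrl gives the robot as it stands. The module is installed in compiled form; this text tells all that it offers.
- The arm moves only by the tool arm_command, never from a script. Its argument "plan" is a list of rows, each a list of 3 entries, a list of its own where there are three numbers: the shift along the tool's x, y, z in m, then the turn, a rotation vector about the tool's x, y, z in rad, then the closure, from 0 (fully open) to 1 (shut). In form: [[[x, y, z], [ax, ay, az], gripper], ...]. A call has 1 to 20 rows; each row is the pose to reach, as a shift and turn from the pose commanded when the call began, along the tool's axes at that moment; what a row does not reach only later rows make up. A row lasts 1/10 s, in which the tool goes at most 50 mm and 8.59 degrees, less where a joint would pass 70% of its speed; a pose out of reach is approached as far as the arm can. A call with a gripper value outside its range is refused whole. The fingers move at their own pace and stop on an object; the grip force is fixed at half the most. Time passes only in rows, so rows that repeat a pose let the fingers close. It gives the time, the measured TCP pose, the force, the opening and the grip force at its end, in the units of the state.
- sensors.sense(): the state, without advancing time (a new reading comes with each control period).
- vision.capture(name): name is "scene" or "top"; returns the picture (384x512x3 uint8, red, green, blue); there is no depth.
- vision.camera_info(name): a dict with "fov_y" (degrees; the focal length in pixels is half the picture's height over the tangent of half this angle, whatever the lens; pixels are square), "cx", "cy" (the principal point, pixels), "pose" (4x4, takes a point from camera to world coordinates). Camera axes: x right, y down, z forward; pixel columns grow to the right and rows downward; lengths in m; the calibration is good to about 2 mm. A picture is of the moment at which its call begins. camera_info takes no time and is no camera call.
- ticket.hand_in(): hands the job in; it is judged then, once.
Trained networks look in the newest picture that a camera, given by its name, has taken for a name from the list of things; names that differ only in an ending like _2 or _b are one class to them, and where a whole thing is asked for, a point or a joint stands for the part that bears it (a point fixed in the world has none). Each returns a list of dicts, best first, with "confidence" (0 to 1); they miss things now and then, are a little off and sometimes report something else, mostly with a low value. They report only what shows in the picture. A call takes as long as a camera call. They do not tell look-alikes from the thing itself.
- spotter.look_for(camera, query): "location" ([x, y, z] in m, in world coordinates, good to about 4 mm: the middle of the surface that is visible of it).
- spotter.trace(camera, query): "pixels" (384x512 bool, what is visible of it).
- spotter.landmark_of(camera, query): "location" ([x, y, z] in m, in world coordinates, good to about 4 mm: a listed point, or the origin of a listed thing).
The state is a dict: "t": time; "qpos": joint angles; "qd": joint speeds; "joint_efforts": joint torques, N m; "position": TCP position; "eef_rot": TCP orientation; "wrist_force": force on the tool from outside, world axes, zero at the start; "moment": the same for the moment, N m; "opening": opening from 0.0 (shut) to 1.0 (fully open); "finger_force": force on a finger pad.
Only numpy, scipy, OpenCV 4.12 (cv2) and the standard library are available. Lean on these libraries where they do the work, as an engineer would, in place of code of your own. Each camera call takes 0.05 s, during which the arm holds its last target. There are 200 camera calls.

TASK

On the doll painter's desk, the wooden doll on the turntable has wet varnish and must dry next: with a finger, gently push the turntable round by its spokes until the doll stands squarely in front of the blower's nozzle, and leave it there at rest. Touch only the spokes, not the turntable's plate or the wet pieces standing on it, which must stay standing in their seats, and do not squeeze or grip anything. Leave the paint jar, varnish tin and glass jar where they stand.

Things in the scene. Friction and masses are not known exactly. Their poses are not given: they have to be found in the camera images.
- dish: turntable plate: pale wood disc, diameter 170, underside 41, top 55 mm above the desk. Origin on the vertical turning axis at its underside, z up. Turns either way without stops, on a fixed foot, with slight friction (0.6 N at the spokes); stays where left. Seats (3 dowels 6 mm high) 55 mm from the axis: doll's on the plate's +x, eggs' on +y, -x, -y. Not to be touched.
- spokes: four level steel spokes turning with the plate, 12 mm thick, centreline 48 mm above the desk, from the rim (85 mm from the axis) to a black 18 mm ball at 162 mm. Origin on the axis at spoke height, axes as the plate's: spokes at 45, 135, 225, 315 degrees from its +x, midway between seats. Push their sides about 145 mm out, finger down; free space below (but a 5 mm strip towards the blower).
- doll: the doll to be dried: plain pale wood nesting doll with body, waist and head, 86 tall, widest diameter 51 mm; the only such shape on the turntable and the tallest piece on it. Origin at the centre of its flat foot (40 mm), 55 mm above the desk, loose between the dowels of its seat. Its head top is 141 mm above the desk. Wet: not to be touched.
- egg1: plain wooden egg, half as tall as the doll: 45 tall, diameter 37 mm, loose in the seat on the plate's +y; origin at the centre of its flat foot, 55 mm above the desk. Wet: not to be touched.
- egg2: same egg, in the seat on the plate's -x.
- egg3: same egg, in the seat on the plate's -y.
- seat0 (a point): floor centre of the doll's seat, on the plate's top, turning with it
- seat1 (a point): floor centre of egg1's seat
- seat2 (a point): floor centre of egg2's seat
- seat3 (a point): floor centre of egg3's seat
- nozzle (a point): centre of the mouth of the blower's nozzle, 100 mm above the desk, 188 mm from the turning axis. The blower: a white drum (diameter 72) with a short grey cone towards the turntable, on a post and 100 mm square foot, 143 mm tall, fixed to the desk, reaching from 188 to 300 mm from the axis. x axis: level, from the turning axis to the blower.
- focus (a point): the fixed point at plate-top height, 55 mm from the turning axis in the nozzle's direction, where the middle of the doll's foot belongs
- paint_jar: bystander: blue paint jar with white cap, diameter 44, 62 mm tall, origin at the centre of its underside; about 0.25 m from the turning axis
- varnish_tin: bystander: aluminium tin with a paper label, diameter 60, 75 mm tall, origin at the centre of its underside; about 0.25 m from the turning axis
- glass_jar: bystander: clear glass jar with a steel lid, diameter 64, 85 mm tall, origin at the centre of its underside; about 0.25 m from the turning axis
There are look-alikes about, which are no part of the job. Leave any pink look-alike of the egg3 alone.

How it is judged (in metres and radians):
On the way, in this order (a step that is already met when the one before it is completed fails the run):
1. a finger pushes on a spoke while the doll is not yet at the nozzle (contact force between the fingers and spokes above 0.15 N and not (horizontal distance between doll and focus below 0.015 m)), for 0.1 s.
2. the doll stands in front of the nozzle (horizontal distance between doll and focus below 0.015 m), for 0.2 s.
At the end, for the whole second after the job is handed in: the doll's foot centre is within 15 mm (level) of the point before the nozzle (15 degrees of turn); turntable at rest (under 0.05 rad/s); doll and eggs upright (0.15 rad) in their own seats (8 mm); jars and tin within 10 mm of where they stood (horizontal distance between doll and focus below 0.015 m and angular speed of dish below 0.05 rad/s and distance between doll and seat0 below 0.008 m and angle between each of doll, egg1, egg2, egg3's own z axis and vertical below 0.15 rad and distance between egg1 and seat1 below 0.008 m and distance between egg2 and seat2 below 0.008 m and distance between egg3 and seat3 below 0.008 m and distance of each of paint_jar, varnish_tin, glass_jar from where it was at the start of the episode below 0.01 m); the robot touches nothing.
It fails at once if a wet piece (doll or egg) is touched by the robot (contact force between any of the fingers, the arm and doll above 0.3 N or contact force between any of the fingers, the arm and egg1 above 0.3 N or contact force between any of the fingers, the arm and egg2 above 0.3 N or contact force between any of the fingers, the arm and egg3 above 0.3 N).
It fails at once if a doll or egg is lifted or tipped out of its seat (distance between doll and seat0 above 0.012 m or distance between egg1 and seat1 above 0.012 m or distance between egg2 and seat2 above 0.012 m or distance between egg3 and seat3 above 0.012 m).
It fails at once if the turntable's plate itself is touched by the robot (contact force between any of the fingers, the arm and dish above 0.5 N).
It fails at once if a spoke is gripped, squeezed or rammed (more than 15 N) (contact force between any of the fingers, the arm and spokes above 15 N).
It fails at once if the paint jar, varnish tin or glass jar is moved by more than 10 mm (distance of any of paint_jar, varnish_tin, glass_jar from where it was at the start of the episode above 0.01 m).
It also fails if it takes over 64 s, if anything falls off the work surface, if the arm or the gripper's body presses on something with over 40 N, if the wrist force passes 120 N, or if a joint passes its speed limit or range.

## Working session

There is one attempt and no reset: what is moved stays moved. The work goes in short steps, Python scripts to look and compute and a tool call to move; the robot and the scene stay as the last step left them, time stands still between calls to the robot, and variables do not carry over. Pictures are saved under pics/ and viewed, at most 10 in all, crops included, and the job is handed in when it is done.

Besides the shell and the picture viewer there is one more tool, called after ">>>" as name(argument=value, ...), one argument or row to a line, values as JSON. arm_command: Moves the arm, as the interface text tells. Its arguments: {"type":"object","properties":{"plan":{"type":"array"}},"required":["plan"]}

```bash
mkdir -p pics
cat > h.py <<'E'
import numpy as np, cv2
from rig import sensors, vision, ticket, spotter, ctrl
def snap(n,f):
    im=vision.capture(n); cv2.imwrite('pics/'+f,im[:,:,::-1]); return im
def ray(cam,u,v):
    i=vision.camera_info(cam); P=np.array(i['pose']); f=192/np.tan(np.radians(i['fov_y']/2))
    d=P[:3,:3]@np.array([(u-i['cx'])/f,(v-i['cy'])/f,1]); return P[:3,3],d
def at(cam,u,v,z):
    o,d=ray(cam,u,v); return o+d*(z-o[2])/d[2]
def px(cam,p):
    i=vision.camera_info(cam); P=np.array(i['pose']); f=192/np.tan(np.radians(i['fov_y']/2))
    q=P[:3,:3].T@(np.array(p)-P[:3,3]); return np.array([i['cx']+f*q[0]/q[2],i['cy']+f*q[1]/q[2]])
E
python3 - <<'E'
from h import *
np.set_printoptions(precision=3,suppress=True)
a=snap('scene','s0.png');b=snap('top','t0.png')
cv2.imwrite('pics/both.png',np.vstack([cv2.resize(x,(400,300)) for x in (a,b)])[:,:,::-1])
for c in ('scene','top'):
    i=vision.camera_info(c); print(c,i['fov_y'],np.array(i['pose'])[:3].tolist())
    for q in ('dish','spokes','doll','egg1','nozzle','focus','seat0','paint_jar','varnish_tin','glass_jar'):
        for r in spotter.landmark_of(c,q)[:4]:
            l=np.array(r['location']); print(c,q,l,round(r['confidence'],2),px(c,l).round())
print(sensors.sense()); print(ctrl.grasp_offset)
E
```

```text
scene 53.998204445186175 [[-0.8080594345273866, 0.36891743123178883, -0.4592819169144574, 0.9174844809056671], [0.5888685540884966, 0.5277355710467618, -0.6121511194612583, 0.41180814561309365], [0.01654618617699133, -0.7651111657695806, -0.6436855814275396, 0.5924592255464977]]
scene dish [ 0.565 -0.101  0.042] 0.56 [237. 200.]
scene doll [ 0.623 -0.089  0.057] 0.7 [217. 208.]
scene egg1 [ 0.514 -0.116  0.057] 0.77 [251. 183.]
scene egg1 [ 0.58  -0.149  0.053] 0.64 [219. 188.]
scene egg1 [ 0.553 -0.049  0.058] 0.56 [256. 206.]
scene egg1 [ 0.79  -0.155  0.001] 0.55 [133. 242.]
scene nozzle [0.631 0.078 0.098] 0.55 [264. 246.]
scene seat0 [ 0.579 -0.15   0.056] 0.97 [219. 186.]
scene seat0 [ 0.511 -0.109  0.056] 0.94 [254. 185.]
scene seat0 [ 0.546 -0.047  0.054] 0.59 [258. 206.]
scene seat0 [ 0.619 -0.088  0.059] 0.57 [219. 207.]
scene paint_jar [ 0.535 -0.349 -0.002] 0.95 [194. 158.]
scene varnish_tin [ 0.635 -0.354  0.007] 0.92 [159. 168.]
scene glass_jar [ 0.443 -0.316  0.003] 0.88 [229. 152.]
scene glass_jar [ 0.564 -0.098  0.04 ] 0.28 [238. 201.]
top 48.33530408357819 [[0.01879
[... 946 characters left out ...]
213.]
top varnish_tin [ 0.631 -0.353 -0.002] 0.63 [372. 172.]
top glass_jar [ 0.439 -0.315  0.004] 0.84 [356. 257.]
top glass_jar [ 0.633 -0.352 -0.001] 0.3 [372. 171.]
{'t': 1.1, 'qpos': array([-74.312,  15.808,  86.223,  -0.001,  77.962,  -6.933]), 'qd': array([-0.11 ,  0.014, -0.001,  0.008, -0.001,  0.069]), 'joint_efforts': array([  0.   , -41.667, -24.61 ,  -0.   ,   0.   ,  -0.   ]), 'position': array([ 0.221, -0.531,  0.206]), 'eef_rot': array([[ 0.923,  0.385,  0.   ],
       [ 0.385, -0.923, -0.   ],
       [-0.   ,  0.   , -1.   ]]), 'wrist_force': array([ 0.158, -0.921, -0.386]), 'moment': array([-0.007, -0.018, -0.013]), 'finger_force': 0.0, 'opening': 0.9989842828700592}
0.0187
```

View pics/t0.png

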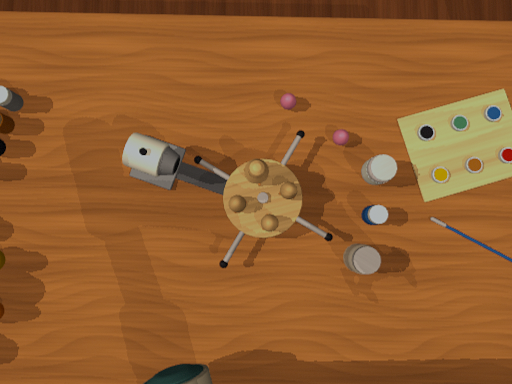

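View pics/s0.png

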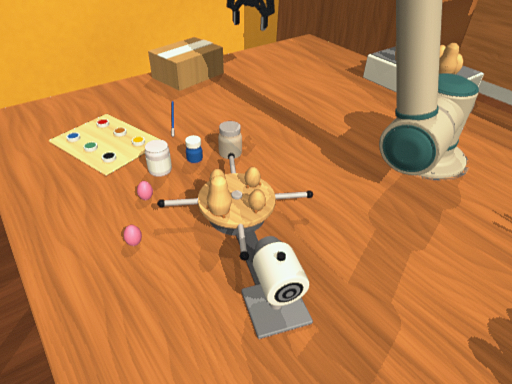

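The top view shows the doll at about (257,172) and the eggs at (288,190), (269,222) and (237,204). The pink look-alikes lie off the table at (288,101) and (341,137), and there are doll-like figures far off at (452,55) in the scene view. The spoke balls are at (301,133), (329,237), (223,265) and (197,160), and the blower nozzle is near (176,163). I take the piece at (257,172) as the doll, since it is the tallest and has a head. I'll check it in a crop and compute the angles.

Run:
```python
from h import *
np.set_printoptions(precision=4,suppress=True)
a=cv2.imread('pics/s0.png');b=cv2.imread('pics/t0.png')
cv2.imwrite('pics/c0.png',np.hstack([cv2.resize(a[140:270,150:320],(400,306)),cv2.resize(b[120:276,180:340][:122],(400,306))]))
B=np.array([at('top',u,v,.048)[:2] for u,v in ((301,133),(329,237),(223,265),(197,160))])
S=np.array([at('scene',u,v,.048)[:2] for u,v in ((161,203),(231,157),(309,194),(244,256))])
for X in (B,S):
    c=X.mean(0);d=X-c;print(X.tolist(),c,np.hypot(*d.T),np.degrees(np.arctan2(d[:,1],d[:,0])))
L={'doll':[],'nozzle':[]}
for k in range(3):
  for c in ('scene','top'):
    vision.capture(c)
    for q in L:
        r=spotter.landmark_of(c,q)
        if r: L[q].append(r[0]['location'])
for q in L: m=np.median(L[q],0); d=m[:2]-(B.mean(0)+S.mean(0))/2; print(q,m,np.std(L[q],0),np.hypot(*d),np.degrees(np.arctan2(d[1],d[0])))
```

```text
[[0.7070322826330533, -0.18421771645404428], [0.4834697449563872, -0.2453156596600537], [0.42058732137274196, -0.021763557091615864], [0.643343594404544, 0.03988887684156181]] [ 0.5636 -0.1029] [0.1649 0.1635 0.1644 0.1635] [ -29.5666 -119.3586  150.4481   60.8122]
[[0.7071936906531353, -0.1809883060714811], [0.4874328555030085, -0.2377904638131787], [0.4248667659793484, -0.019785734314402004], [0.6469132345843097, 0.04145253728906112]] [ 0.5666 -0.0993] [0.1626 0.1595 0.1625 0.162 ] [ -30.1646 -119.7507  150.714    60.2876]
doll [ 0.6176 -0.0844  0.054 ] [0.0041 0.0031 0.0027] 0.055014025777815 17.578605508057375
nozzle [0.6289 0.0771 0.0995] [0.0028 0.0021 0.0014] 0.18922526631708697 70.31346749760449
```

View pics/c0.png

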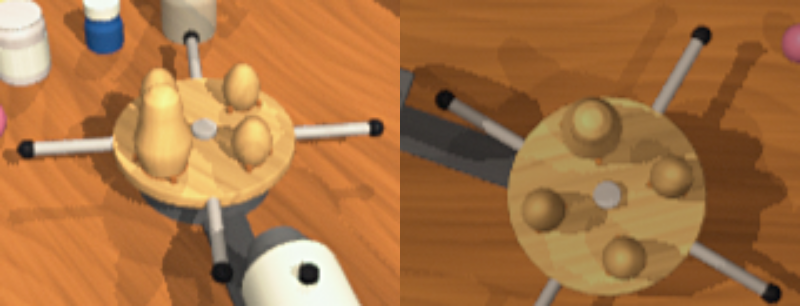

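The crop confirms it: the piece with waist and head at (163,130) in the left half is the doll, and the others are plain eggs. The axis is at (0.565, -0.101), the spokes stand at 60.4° + 90k, and the doll is at about 15.5°. The nozzle lies at about 70°, so I need to turn the table +55° by pushing the 150° spoke on the robot's side to about 205°. First I go above the start point (0.475, 0.006) with the gripper shut.

>>> arm_command(
  plan=[
    [[0.02,-0.018,0],[0,0,0.1],1],
    [[0.05,-0.045,0],[0,0,0.2],1],
    [[0.08,-0.072,0],[0,0,0.3],1],
    [[0.11,-0.099,0],[0,0,0.395],1],
    [[0.14,-0.126,0],[0,0,0.395],1],
    [[0.17,-0.153,0],[0,0,0.395],1],
    [[0.2,-0.18,0],[0,0,0.395],1],
    [[0.23,-0.207,0],[0,0,0.395],1],
    [[0.26,-0.234,0],[0,0,0.395],1],
    [[0.29,-0.261,0],[0,0,0.395],1],
    [[0.32,-0.288,0],[0,0,0.395],1],
    [[0.35,-0.315,0],[0,0,0.395],1],
    [[0.38,-0.342,0],[0,0,0.395],1],
    [[0.405,-0.365,0],[0,0,0.395],1],
    [[0.425,-0.383,0],[0,0,0.395],1],
    [[0.436,-0.393,0],[0,0,0.395],1],
    [[0.441,-0.398,0],[0,0,0.395],1],
    [[0.441,-0.398,0],[0,0,0.395],1],
    [[0.441,-0.398,0],[0,0,0.395],1],
  ],
)

```text
t: 3.9
position: [0.4748, 0.0056, 0.206]
eef_rot: [[1.0, -0.0, -0.0], [-0.0, -1.0, -0.001], [-0.0, 0.001, -1.0]]
wrist_force: [-0.2, 0.7, 0.0]
opening: 0.002
finger_force: 0.0
```

>>> arm_command(
  plan=[
    [[0,0,0.02],[0,0,0],1],
    [[0,0,0.05],[0,0,0],1],
    [[0,0,0.08],[0,0,0],1],
    [[0,0,0.11],[0,0,0],1],
    [[0,0,0.135],[0,0,0],1],
    [[0,0,0.155],[0,0,0],1],
    [[0,0,0.168],[0,0,0],1],
    [[0,0,0.174],[0,0,0],1],
    [[0,0,0.174],[0,0,0],1],
    [[-0.003,0.002,0.174],[0,0,0],1],
    [[-0.006,0.004,0.174],[0,0,0],1],
    [[-0.01,0.006,0.174],[0,0,0],1],
    [[-0.01,0.006,0.174],[0,0,0],1],
  ],
)

```text
t: 5.2
position: [0.4645, -0.0, 0.0325]
eef_rot: [[1.0, -0.0, 0.0], [-0.0, -1.0, -0.0], [0.0, 0.0, -1.0]]
wrist_force: [-0.1, -0.2, -0.2]
opening: -0.003
finger_force: 0.0
```

Run:
```python
from h import *
a=snap('scene','s1.png');b=snap('top','t1.png')
cv2.imwrite('pics/c1.png',np.hstack([cv2.resize(a[140:290,150:350],(400,300)),cv2.resize(b[120:276,160:368],(400,300))]))
p0=np.array(sensors.sense()['position']);c=np.array([.565,-.101])
for f in range(136,202,3):
    q=c+.142*np.array([np.cos(np.radians(f)),np.sin(np.radians(f))]); print(f,round(q[0]-p0[0],4),round(-(q[1]-p0[1]),4))
```

```text
136 -0.0024 0.0025
139 -0.0074 0.008
142 -0.0121 0.0137
145 -0.0165 0.0197
148 -0.0206 0.0259
151 -0.0244 0.0323
154 -0.0278 0.0389
157 -0.0309 0.0456
160 -0.0337 0.0525
163 -0.036 0.0596
166 -0.038 0.0668
169 -0.0396 0.074
172 -0.0408 0.0814
175 -0.0417 0.0887
178 -0.0421 0.0962
181 -0.0422 0.1036
184 -0.0419 0.111
187 -0.0412 0.1184
190 -0.0401 0.1258
193 -0.0386 0.1331
196 -0.0367 0.1403
199 -0.0345 0.1473
```

View pics/c1.png

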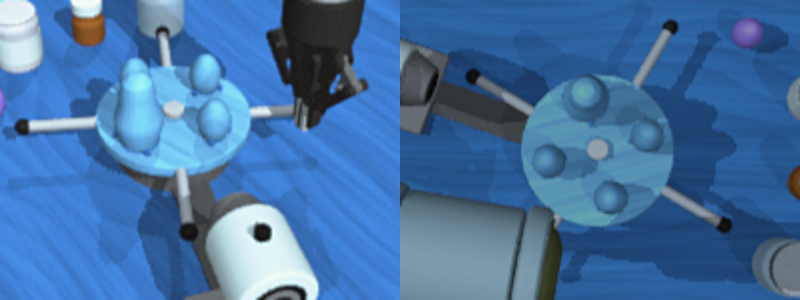

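The finger (in the left half, near (305,115)) stands beside the robot-side spoke, clear of the plate; the crop's colours are merely swapped. Now I push slowly along the arc.

>>> arm_command(
  plan=[
    [[-0.001,0.001,0],[0,0,0],1],
    [[-0.0024,0.0025,0],[0,0,0],1],
    [[-0.004,0.0043,0],[0,0,0],1],
    [[-0.0057,0.0062,0],[0,0,0],1],
    [[-0.0074,0.008,0],[0,0,0],1],
    [[-0.009,0.0099,0],[0,0,0],1],
    [[-0.0106,0.0118,0],[0,0,0],1],
    [[-0.0121,0.0137,0],[0,0,0],1],
    [[-0.0136,0.0157,0],[0,0,0],1],
    [[-0.0151,0.0177,0],[0,0,0],1],
    [[-0.0165,0.0197,0],[0,0,0],1],
    [[-0.0179,0.0218,0],[0,0,0],1],
    [[-0.0193,0.0238,0],[0,0,0],1],
    [[-0.0206,0.0259,0],[0,0,0],1],
    [[-0.0219,0.028,0],[0,0,0],1],
    [[-0.0232,0.0301,0],[0,0,0],1],
    [[-0.0244,0.0323,0],[0,0,0],1],
    [[-0.0256,0.0345,0],[0,0,0],1],
    [[-0.0267,0.0367,0],[0,0,0],1],
    [[-0.0278,0.0389,0],[0,0,0],1],
  ],
)

```text
t: 7.3
position: [0.4373, -0.0389, 0.0321]
eef_rot: [[1.0, -0.0, 0.0], [-0.0, -1.0, -0.0], [0.0, 0.0, -1.0]]
wrist_force: [-0.1, 0.1, -0.1]
opening: 0.0
finger_force: 0.0
```

```bash
cat > m.py <<'E'
from h import *
np.set_printoptions(precision=4,suppress=True)
c=np.array([.565,-.101])
for cam in ('scene','top'):
    vision.capture(cam)
    for q,o in (('doll',0),('seat0',0)):
        for r in spotter.landmark_of(cam,q)[:4 if q!='doll' else 1]:
            l=np.array(r['location'])[:2]-c; print(cam,q,round(r['confidence'],2),round(float(np.hypot(*l)),3),round(float(np.degrees(np.arctan2(l[1],l[0]))),1))
    im=vision.capture(cam).astype(int)
    m=(im.max(2)<45).astype(np.uint8); n,_,st,ce=cv2.connectedComponentsWithStats(m)
    for i in range(1,n):
        p=at(cam,*ce[i],.048)[:2]-c; r=np.hypot(*p)
        if .152<r<.172 and st[i,4]>15: print('ball',cam,ce[i],st[i,4],r.round(4),np.degrees(np.arctan2(p[1],p[0])).round(1))
s=sensors.sense();p=np.array(s['position'])[:2]-c
print(s['t'],s['position'],s['wrist_force'],'finger',np.hypot(*p),np.degrees(np.arctan2(p[1],p[0]))%360)
E
python3 m.py
```

```text
scene doll 0.86 0.057 14.6
scene seat0 0.94 0.055 -169.7
scene seat0 0.79 0.059 108.2
scene seat0 0.78 0.055 -72.0
scene seat0 0.73 0.055 12.7
ball scene [309.1818 193.8182] 22 0.1625 150.1
ball scene [160.6207 203.2759] 29 0.1639 -29.1
ball scene [244.1639 255.4754] 61 0.1631 60.3
top doll 0.73 0.054 19.0
top seat0 0.72 0.053 -162.0
top seat0 0.68 0.057 14.1
top seat0 0.65 0.058 -69.2
top seat0 0.6 0.06 106.4
ball top [300.4839 133.3548] 31 0.1634 -30.2
ball top [197.4167 159.1944] 36 0.1613 60.2
ball top [328.4412 236.6765] 34 0.1644 -119.5
ball top [273.125 273.75 ] 24 0.1629 -170.6
7.7 [ 0.4374 -0.0386  0.0321] [-0.4403  0.1309 -0.0468] finger 0.14204967678147115 153.95439316009185
```

Run:
```python
from h import *
a=snap('scene','s2.png')
print(px('scene',[.4374,-.0386,.0321]),px('scene',[.4374,-.0386,.08]))
cv2.imwrite('pics/c2.png',cv2.resize(a[120:270,190:390],(800,600),interpolation=cv2.INTER_CUBIC)[:,:,::-1])
```

```text
[298.42990949 196.95765617] [300.65333443 180.46795368]
```

View pics/c2.png

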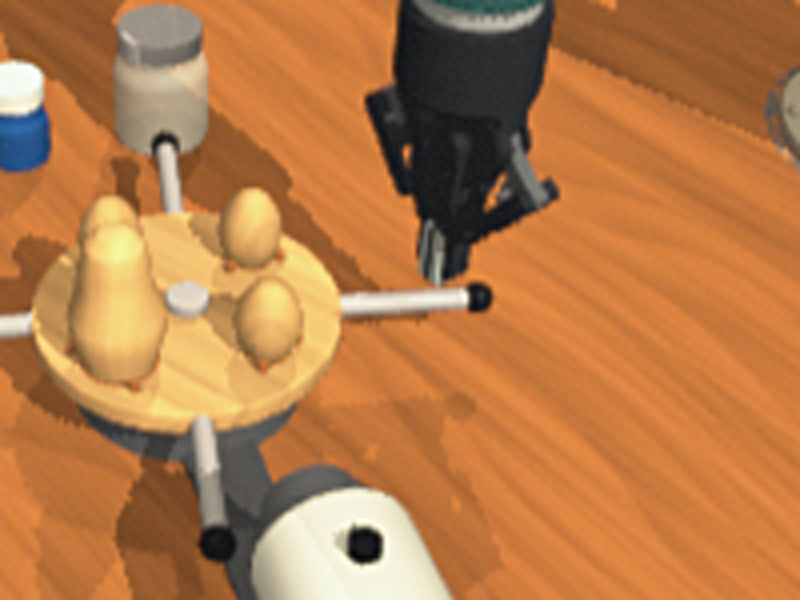

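Run:
```python
from h import *
for z in (.032,.045,.054): print(z,px('scene',[.4645,0,z]),px('scene',[.4374,-.0386,z]))
a=cv2.imread('pics/s1.png');b=cv2.imread('pics/s2.png')
f=lambda im:cv2.resize(im[160:220,270:330],(400,400),interpolation=cv2.INTER_CUBIC)
cv2.imwrite('pics/c3.png',np.hstack([f(a),f(b)]))
```

```text
0.032 [300.99936227 211.20217335] [298.42543503 196.99084028]
0.045 [301.63931937 206.79897498] [299.01280548 192.63469417]
0.054 [302.09014365 203.69709712] [299.42627903 189.56822869]
```

View pics/c3.png

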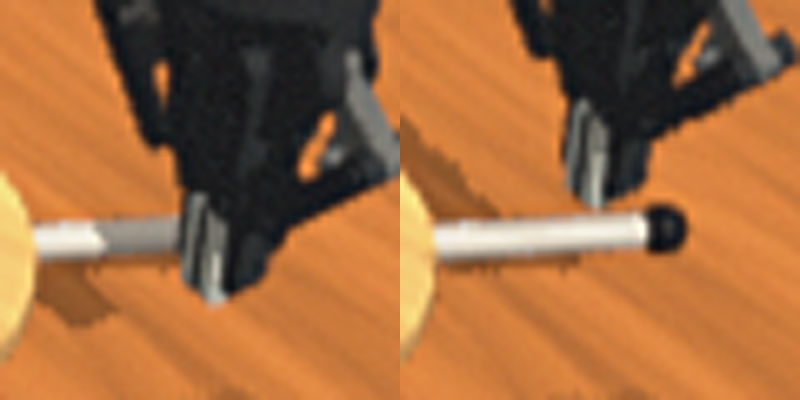

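The picture explains it. The visible fingertip at (302,205) before and (299,191) now puts the real tip about 20 mm higher than the reported TCP (z≈0.05–0.055), so the finger swept over the spoke without touching it. I'll lift, go back before the spoke and come down to a reported z≈0.012, which puts the tip at about 0.033.

>>> arm_command(
  plan=[
    [[0,0,-0.01],[0,0,0],1],
    [[0,0,-0.02],[0,0,0],1],
    [[0.005,-0.008,-0.02],[0,0,0],1],
    [[0.012,-0.018,-0.02],[0,0,0],1],
    [[0.02,-0.028,-0.02],[0,0,0],1],
    [[0.027,-0.039,-0.02],[0,0,0],1],
    [[0.029,-0.041,-0.02],[0,0,0],1],
    [[0.029,-0.041,-0.01],[0,0,0],1],
    [[0.029,-0.041,0.0],[0,0,0],1],
    [[0.029,-0.041,0.006],[0,0,0],1],
    [[0.029,-0.041,0.011],[0,0,0],1],
    [[0.029,-0.041,0.015],[0,0,0],1],
    [[0.029,-0.041,0.018],[0,0,0],1],
    [[0.029,-0.041,0.02],[0,0,0],1],
    [[0.029,-0.041,0.02],[0,0,0],1],
  ],
)

```text
t: 9.25
position: [0.4663, 0.0022, 0.0119]
eef_rot: [[1.0, -0.0, -0.0], [-0.0, -1.0, -0.0], [-0.0, 0.0, -1.0]]
wrist_force: [-0.6, -0.2, 0.3]
opening: 0.002
finger_force: 0.0
```

Run:
```python
from h import *
a=snap('scene','s4.png'); s=sensors.sense(); p=s['position'];print(p,s['wrist_force'])
for z in (.012,.022,.032,.042): print(z,px('scene',[p[0],p[1],z]))
cv2.imwrite('pics/c4.png',cv2.resize(a[160:220,270:330],(400,400),interpolation=cv2.INTER_CUBIC)[:,:,::-1])
c=np.array([.565,-.101]);p0=p
for f in range(136,206,3):
    q=c+.142*np.array([np.cos(np.radians(f)),np.sin(np.radians(f))]); print(f,round(q[0]-p0[0],4),round(-(q[1]-p0[1]),4))
```

```text
[0.46643934 0.00223929 0.01212435] [-0.68084405  0.60992973 -0.41585183]
0.012 [300.06734866 218.73690488]
0.022 [300.54486829 215.46010456]
0.032 [301.02989731 212.13177381]
0.042 [301.52261427 208.75068746]
136 -0.0036 0.0046
139 -0.0086 0.0101
142 -0.0133 0.0158
145 -0.0178 0.0218
148 -0.0219 0.028
151 -0.0256 0.0344
154 -0.0291 0.041
157 -0.0322 0.0478
160 -0.0349 0.0547
163 -0.0372 0.0617
166 -0.0392 0.0689
169 -0.0408 0.0761
172 -0.0421 0.0835
175 -0.0429 0.0909
178 -0.0434 0.0983
181 -0.0434 0.1057
184 -0.0431 0.1131
187 -0.0424 0.1205
190 -0.0413 0.1279
193 -0.0398 0.1352
196 -0.0379 0.1424
199 -0.0357 0.1495
202 -0.0331 0.1564
205 -0.0301 0.1633
```

View pics/c4.png

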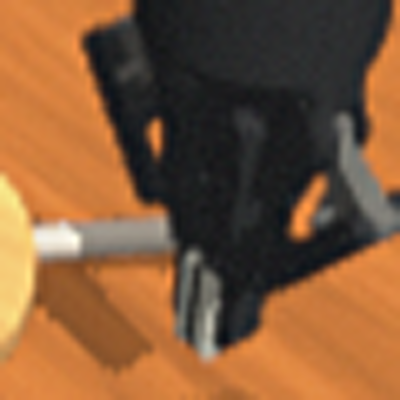

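The tip now shows at (301,214), which is z≈0.03, below the spoke's underside. Pushing slowly again.

>>> arm_command(
  plan=[
    [[-0.0017,0.002,0],[0,0,0],1],
    [[-0.0036,0.0046,0],[0,0,0],1],
    [[-0.0053,0.0064,0],[0,0,0],1],
    [[-0.007,0.0083,0],[0,0,0],1],
    [[-0.0086,0.0101,0],[0,0,0],1],
    [[-0.0102,0.012,0],[0,0,0],1],
    [[-0.0118,0.0139,0],[0,0,0],1],
    [[-0.0133,0.0158,0],[0,0,0],1],
    [[-0.0148,0.0178,0],[0,0,0],1],
    [[-0.0163,0.0198,0],[0,0,0],1],
    [[-0.0178,0.0218,0],[0,0,0],1],
    [[-0.0192,0.0239,0],[0,0,0],1],
    [[-0.0205,0.0259,0],[0,0,0],1],
    [[-0.0219,0.028,0],[0,0,0],1],
    [[-0.0232,0.0301,0],[0,0,0],1],
    [[-0.0244,0.0323,0],[0,0,0],1],
    [[-0.0256,0.0344,0],[0,0,0],1],
    [[-0.0268,0.0366,0],[0,0,0],1],
    [[-0.028,0.0388,0],[0,0,0],1],
    [[-0.0291,0.041,0],[0,0,0],1],
  ],
)

```text
t: 11.3
position: [0.4371, -0.0389, 0.0121]
eef_rot: [[1.0, -0.0, -0.0], [-0.0, -1.0, -0.0], [-0.0, 0.0, -1.0]]
wrist_force: [0.4, 0.5, 0.5]
opening: -0.006
finger_force: 0.3
```

```bash
python3 m.py | grep -v seat0
```

```text
scene doll 0.57 0.058 26.0
ball scene [161.6129 214.1935] 31 0.1637 -16.9
ball top [285.9062 126.75  ] 32 0.1632 -17.9
ball top [190.1633 173.5306] 49 0.1622 72.5
ball top [335.2432 221.8108] 37 0.1651 -107.3
ball top [272.125  271.5417] 24 0.158 -171.1
11.7 [ 0.4371 -0.0387  0.012 ] [-0.8617  0.1093  0.6013] finger 0.14224008716118303 154.0065507400757
```

>>> arm_command(
  plan=[
    [[-0.001,0.0022,0],[0,0,0],1],
    [[-0.002,0.0045,0],[0,0,0],1],
    [[-0.0031,0.0068,0],[0,0,0],1],
    [[-0.0045,0.0102,0],[0,0,0],1],
    [[-0.0058,0.0137,0],[0,0,0],1],
    [[-0.007,0.0172,0],[0,0,0],1],
    [[-0.0081,0.0207,0],[0,0,0],1],
    [[-0.0092,0.0243,0],[0,0,0],1],
    [[-0.0101,0.0279,0],[0,0,0],1],
    [[-0.011,0.0315,0],[0,0,0],1],
    [[-0.0117,0.0351,0],[0,0,0],1],
    [[-0.0124,0.0388,0],[0,0,0],1],
    [[-0.013,0.0425,0],[0,0,0],1],
    [[-0.0134,0.0462,0],[0,0,0],1],
    [[-0.0138,0.0499,0],[0,0,0],1],
    [[-0.0141,0.0536,0],[0,0,0],1],
    [[-0.0143,0.0573,0],[0,0,0],1],
    [[-0.0143,0.0605,0],[0,0,0],1],
    [[-0.0143,0.063,0],[0,0,0],1],
    [[-0.0143,0.0647,0],[0,0,0],1],
  ],
)

```text
t: 13.7
position: [0.4229, -0.1037, 0.0121]
eef_rot: [[1.0, -0.0, -0.0], [-0.0, -1.0, -0.0], [-0.0, 0.0, -1.0]]
wrist_force: [0.4, 0.3, 0.1]
opening: 0.0
finger_force: 0.3
```

```bash
python3 m.py | grep -v seat0
```

```text
scene doll 0.78 0.058 52.2
ball scene [176.3077 236.8205] 39 0.1639 9.4
ball scene [293.7297 237.2162] 37 0.1622 99.0
top doll 0.82 0.059 60.4
ball top [251.4667 123.7667] 30 0.1623 8.8
ball top [337.5    186.9412] 34 0.1645 -81.0
ball top [186.9062 208.625 ] 32 0.1615 99.6
14.1 [ 0.4229 -0.1033  0.0121] [ 0.2947 -0.3271 -0.3616] finger 0.14216040258613477 180.94416228268693
```

>>> arm_command(
  plan=[
    [[0,0.0018,0],[0,0,0],1],
    [[0.0001,0.0037,0],[0,0,0],1],
    [[0.0003,0.0062,0],[0,0,0],1],
    [[0.0005,0.0087,0],[0,0,0],1],
    [[0.0007,0.0112,0],[0,0,0],1],
    [[0.0009,0.0137,0],[0,0,0],1],
    [[0.0012,0.0162,0],[0,0,0],1],
    [[0.0016,0.0187,0],[0,0,0],1],
    [[0.002,0.0212,0],[0,0,0],1],
    [[0.0025,0.0237,0],[0,0,0],1],
    [[0.0029,0.026,0],[0,0,0],1],
    [[0.0034,0.0282,0],[0,0,0],1],
    [[0.0039,0.0304,0],[0,0,0],1],
    [[0.0044,0.0325,0],[0,0,0],1],
    [[0.0049,0.0345,0],[0,0,0],1],
    [[0.0053,0.0362,0],[0,0,0],1],
    [[0.0056,0.0375,0],[0,0,0],1],
    [[0.0058,0.0384,0],[0,0,0],1],
    [[0.006,0.039,0],[0,0,0],1],
    [[0.006,0.039,0],[0,0,0],1],
  ],
)

```text
t: 16.1
position: [0.4289, -0.1425, 0.0121]
eef_rot: [[1.0, -0.0, 0.0], [-0.0, -1.0, -0.0], [0.0, 0.0, -1.0]]
wrist_force: [-0.4, 0.5, -0.4]
opening: 0.001
finger_force: 0.2
```

```bash
python3 m.py | grep -v seat0
```

```text
scene doll 0.58 0.056 67.4
ball scene [305.0645 224.4516] 31 0.1618 114.7
ball scene [193.4634 247.0976] 41 0.1631 25.1
top doll 0.94 0.06 73.8
ball top [231.5758 129.4848] 33 0.1618 24.8
ball top [331.303  166.7576] 33 0.1644 -65.1
ball top [192.5714 228.9714] 35 0.1617 115.7
16.5 [ 0.4289 -0.1424  0.0121] [-0.5691 -0.0116  0.3155] finger 0.14224056559823126 196.92331689626573
```

The spokes are at 115.1°, so the doll is at 70.1° and on target. Back off tangentially, then lift and withdraw.

>>> arm_command(
  plan=[
    [[-0.0015,-0.004,0],[0,0,0],1],
    [[-0.004,-0.012,0],[0,0,0],1],
    [[-0.007,-0.022,0],[0,0,0],1],
    [[-0.01,-0.03,0],[0,0,0],1],
    [[-0.01,-0.03,-0.01],[0,0,0],1],
    [[-0.01,-0.03,-0.035],[0,0,0],1],
    [[-0.01,-0.03,-0.065],[0,0,0],1],
    [[-0.01,-0.03,-0.1],[0,0,0],1],
    [[-0.01,-0.03,-0.14],[0,0,0],1],
    [[-0.01,-0.03,-0.18],[0,0,0],1],
    [[-0.03,-0.03,-0.2],[0,0,0],1],
    [[-0.06,-0.03,-0.21],[0,0,0],1],
    [[-0.08,-0.03,-0.21],[0,0,0],1],
    [[-0.09,-0.03,-0.21],[0,0,0],1],
    [[-0.09,-0.03,-0.21],[0,0,0],1],
  ],
)

```text
t: 18.0
position: [0.338, -0.1122, 0.2225]
eef_rot: [[1.0, -0.001, 0.001], [-0.001, -1.0, -0.001], [0.001, 0.001, -1.0]]
wrist_force: [0.1, -0.2, 0.4]
opening: -0.003
finger_force: 0.0
```

```bash
python3 m.py | grep -v seat0
python3 - <<'E'
from h import *
a=snap('scene','s9.png');b=snap('top','t9.png')
cv2.imwrite('pics/c9.png',np.hstack([cv2.resize(x,(400,300)) for x in (a,b)])[:,:,::-1])
E
```

```text
scene doll 0.64 0.057 67.7
ball scene [175.25   175.5625] 16 0.1651 -64.1
ball scene [305.1613 224.3226] 31 0.1618 114.9
ball scene [193.4634 247.0976] 41 0.1631 25.1
top doll 0.77 0.057 74.4
ball top [231.5758 129.4848] 33 0.1618 24.8
ball top [331.303  166.7576] 33 0.1644 -65.1
ball top [192.5714 228.9714] 35 0.1617 115.7
ball top [294.2353 267.9118] 34 0.1639 -154.3
18.4 [ 0.3394 -0.1124  0.2218] [-0.1411 -0.404   0.4724] finger 0.22589987114971627 182.89550439536097
```

View pics/c9.png

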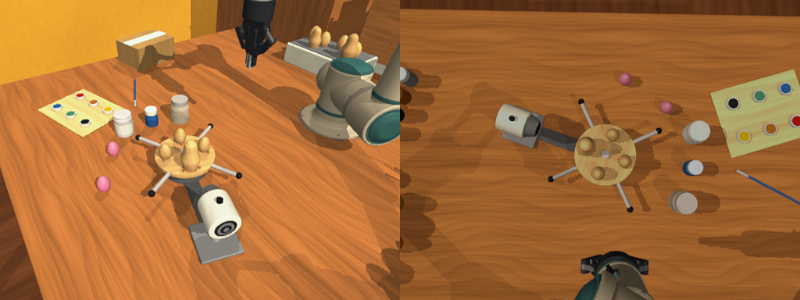

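The doll stands at (190,155) in the left half, facing the blower nozzle. All the pieces are upright in their seats, the jars have not moved, and the arm is clear.

```bash
python3 -c "
from rig import ticket; print(ticket.hand_in())"
```

```text
the job is handed in; nothing more can be done
None
```

I pushed the turntable round by one spoke until the doll stood squarely in front of the nozzle (within about 1° by the cameras) and handed the job in with everything at rest; no verdict came back.

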